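# Feel round a horseshoe for burrs

## Robot

A 7-joint arm with a two-finger parallel gripper is mounted at the origin on the work surface. World frame = base frame: x ahead of the robot, y to its left, z up, the work surface at z = 0. Lengths are in m, angles in rad, forces in N, time in s.
With the tool pointing down it reaches from about 0.425 to 0.925 m from the base axis. Payload 6.8 kg.
Tool frame: the origin (TCP) lies between the finger pads; the fingertips stand r.tip_extent ahead of it and the grasp point (between the pads) lies 5 mm behind it (r.tip_extent is the distance from the TCP to the fingertips, in m); y points along the fingers, x is the direction in which the jaws open and shut, and the axes are right-handed (so a half turn about y gives the same grasp; the last joint's range is limited). The gripper opens to 85 mm and grips with 20 to 120 N. Pads are 22 mm wide; open, the fingers measure 114 mm over their backs; the gripper's body (76 mm by 85 mm) begins 54 mm behind the grasp point. The pads swing forward as they close: fully open they stand 13 mm farther back than shut.
Start: joints at [1.084, 0.477, 0.022, 1.555, -0.011, 1.109, -0.083], TCP at [0.25, -0.627, 0.245] pointing down, gripper open.
Joint ranges: [-2.96, 2.96], [-0.34, 2.1], [-1.41, 1.46], [0.24, 2.44], [-1.37, 4.51], [0.17, 1.92], [-2.96, 2.96]. Speed limits (rad/s): [2.39, 2.39, 3.14, 3.14, 3.14, 3.14, 3.14].

## Interface

Orientations are given as a rotation vector (axis times angle).
In Python, from bench import r gives the robot as it stands.
- The arm moves only by the tool send_rows, never from a script. Its argument "plan" is a list of rows, each a list of 5 numbers: the shift along the tool's x, y, z in cm, then the turn about the tool's y in degrees, then the opening, from 0 (shut) to 1 (fully open). In form: [[dx, dy, dz, spin, grip], ...]. A call has 1 to 12 rows; each row shifts and turns the commanded pose from where the row before left it, along the tool's axes as they then stand; what a row does not reach is not made up. A row lasts 1/8 s, in which the tool goes at most 62.5 mm and 10.7 degrees, less where a joint would pass 70% of its speed; a pose out of reach is approached as far as the arm can. A call is refused whole if a number of a shift passes 6.25 or a number of a turn 10.7, either way. A call with a gripper value outside its range is refused whole. The fingers move at their own pace and stop on an object; "force" is the grip in N (left out, the last holds). Time passes only in rows, so rows that do not move let the fingers close. It gives the time, the measured TCP pose, the force and the opening at its end, in the units of the state.
- r.get_obs(): the state, without advancing time (a new reading comes with each control period).
- r.grab_frame(name): name is "scene" or "top" or "wrist"; returns a dict with "image" (384x512x3 uint8, red, green, blue), "camera_matrix" (3x3 intrinsics, pixels), "D" ([k1, k2, p1, p2, k3] as OpenCV has them; the pictures are not rectified), "cam_to_world" (4x4, takes a point from camera to world coordinates). Camera axes: x right, y down, z forward; pixel columns grow to the right and rows downward; lengths in m; the calibration is good to about 2 mm. A picture is of the moment at which its call begins. There is no depth.
- r.hand_in(): hands the job in, once; it reports no verdict.
Trained networks look in the newest picture that a camera, given by its name, has taken for a name from the list of things; names that differ only in an ending like _2 or _b are one class to them, and where a whole thing is asked for, a point or a joint stands for the part that bears it (a point fixed in the world has none). Each returns a list of dicts, best first, with "p" (0 to 1); they miss things now and then, are a little off and sometimes report something else, mostly with a low value. They report only what shows in the picture. A call takes as long as a camera call. They do not tell look-alikes from the thing itself.
- r.recognise(camera, target): "rect" ([left, top, right, bottom] in pixels, round what is visible of it).
The state is a dict: "clock": time; "joints": joint angles; "qvel": joint speeds; "tau": joint torques, N m; "tcp_pos": TCP position; "orientation": TCP orientation; "contact_force": force on the tool from outside, world axes, zero at the start; "moment": the same for the moment, N m; "grip_width": finger opening in m.
Only numpy, scipy, OpenCV 4.12 (cv2) and the standard library are available. Lean on these libraries where they do the work, as an engineer would, in place of code of your own. Each camera call takes 0.05 s, during which the arm holds its last target.

## Task

Check the horseshoe that lies on the bench scale for burrs: with shut fingers, run the fingertips lightly along its whole top face in one pass, starting at the free end of its longer arm, going round the toe and finishing at the free end of its shorter arm, touching every part of it on the way. Press gently, do not pick the shoe up or shift it, leave the weight on the scale and everything else on the bench where it is, and then lift the hand clear.

Things in the scene. Friction and masses are not known exactly. Their poses are not given: they have to be found in the camera images.
- shoe: Steel horseshoe lying loose and flat on the scale platform, 0.5 kg, any yaw. Its bar is 24 mm wide, 12 mm thick; the toe is a half circle, 55 mm radius to mid-bar; two arms run back from it, leaning in by 0.13 rad: a LONG one ending 84 mm behind the circle's centre, a SHORT one ending 42 mm behind. Origin: centre of the half circle, on the underside; x to the toe, y to the long arm's side, z up.
- platform_mid (a point): centre of the top face of the scale's platform, a 250 mm square of black rubber on steel, 70 mm above the bench; z up. A solid grey housing, 200 mm square, is below it, with a dial head 50 mm high that stands out 55 mm towards the robot.
- platform (a joint): how far the sprung platform has sunk, in m: 0 at rest (up), 0.010 on its stop. It holds the shoe and weight at 0; pressed, it starts to sink at about 1.5 to 4 N and then yields 0.8 N per mm, reaching the stop at roughly 10 to 12 N.
- part1: section 1 of 7 of the horseshoe's bar, rigidly part of it: the last 42 mm of the long arm, at its free end (the start of the trace). Origin in the middle of the section and of the bar, on the top face; x along the bar towards the finish, y across the bar, z up.
- part2: section 2 of 7 of the horseshoe's bar, rigidly part of it: the next 42 mm of the long arm, beside the curve. Origin in the middle of the section and of the bar, on the top face; x along the bar towards the finish, y across the bar, z up.
- part3: section 3 of 7 of the horseshoe's bar, rigidly part of it: the first 45 degrees of the half circle, 43 mm along the middle of the bar. Origin in the middle of the section and of the bar, on the top face; x along the bar towards the finish, y across the bar, z up.
- part4: section 4 of 7 of the horseshoe's bar, rigidly part of it: 45 degrees of the half circle, ending at the toe. Origin in the middle of the section and of the bar, on the top face; x along the bar towards the finish, y across the bar, z up.
- part5: section 5 of 7 of the horseshoe's bar, rigidly part of it: 45 degrees of the half circle, beginning at the toe. Origin in the middle of the section and of the bar, on the top face; x along the bar towards the finish, y across the bar, z up.
- part6: section 6 of 7 of the horseshoe's bar, rigidly part of it: the last 45 degrees of the half circle. Origin in the middle of the section and of the bar, on the top face; x along the bar towards the finish, y across the bar, z up.
- part7: section 7 of 7 of the horseshoe's bar, rigidly part of it: the 42 mm long short arm, to its free end (the finish of the trace). Origin in the middle of the section and of the bar, on the top face; x along the bar towards the finish, y across the bar, z up.
- weight: brass scale weight, 28 mm across, 23 mm high, 0.1 kg, standing loose on the platform inside the horseshoe's curve; origin at the centre of its underside. Not to be moved.
- pony_shoe: a smaller horseshoe (98 mm wide, 9 mm thick, equal arms) lying on the bench beside the scale; origin on the underside at the centre of its curve. Not part of the job.
- hoof_pick: hoof pick lying on the bench beside the scale, 150 mm long, 18 mm high; origin on the bench where handle and steel meet, x towards the steel tip. Not part of the job.
- nail_jar: glass jar with a steel lid, 64 mm across, 75 mm high, on the bench beside the scale; origin at the centre of its underside. Not part of the job.
- hammer: hammer lying on the bench to the right; origin on its underside. Not part of the job.
- feed_bowl: green plastic bowl, 150 mm across, 65 mm high, on the bench to the left; origin at the centre of its underside. Not part of the job.
There are look-alikes about, which are no part of the job. Leave any brown or red look-alike of the shoe alone.

How it is judged:
On the way, in this order (a step that is already met when the one before it is completed fails the run):
1. the fingertips touch the straight section at the very end of the long arm (part1) (contact force between the fingers and part1 above 0.2 N), for 0.04 s.
2. the fingertips touch the second straight section of the long arm (part2), having left part1 (contact force between the fingers and part2 above 0.2 N and contact force between the fingers and part1 below 0.05 N), for 0.04 s.
3. the fingertips touch the first quarter of the curve (part3), having left part2 (contact force between the fingers and part3 above 0.2 N and contact force between the fingers and part2 below 0.05 N), for 0.04 s.
4. the fingertips touch the second quarter of the curve, up to the toe (part4), having left part3 (contact force between the fingers and part4 above 0.2 N and contact force between the fingers and part3 below 0.05 N), for 0.04 s.
5. the fingertips touch the third quarter, past the toe (part5), having left part4 (contact force between the fingers and part5 above 0.2 N and contact force between the fingers and part4 below 0.05 N), for 0.04 s.
6. the fingertips touch the last quarter of the curve (part6), having left part5 (contact force between the fingers and part6 above 0.2 N and contact force between the fingers and part5 below 0.05 N), for 0.04 s.
7. the fingertips touch the straight section at the end of the short arm (part7), having left part6 (contact force between the fingers and part7 above 0.2 N and contact force between the fingers and part6 below 0.05 N), for 0.04 s.
At the end, for the whole second after the job is handed in: the shoe lies flat (within 0.05 rad) and at rest where it lay (its origin and both ends within 25 mm), the platform has risen again (within 3 mm of its rest height), and the fingers touch nothing (distance of each of part1, part7, shoe from where it was at the start of the episode below 0.025 m and angle between shoe's own z axis and vertical below 0.05 rad and linear speed of shoe below 0.02 m/s and value of joint platform below 0.003 m and contact force between the fingers and anything else below 0.05 N).
It fails at once if the shoe is pressed hard (over 20 N) (contact force between the fingers and shoe above 20 N).
It fails at once if the shoe is shifted or turned by more than 25 mm at its origin or either end (distance of any of part1, part7, shoe from where it was at the start of the episode above 0.025 m).
It fails at once if the shoe is lifted off the platform (over 10 mm) (z of shoe in the frame of platform_mid above 0.01 m).
It fails at once if the shoe is tipped (angle between shoe's own z axis and vertical above 0.15 rad).
It fails at once if the scale weight or another thing on the bench is moved by more than 30 mm (distance of any of weight, pony_shoe, hoof_pick, nail_jar, hammer, feed_bowl from where it was at the start of the episode above 0.03 m).
It also fails if it takes over 51 s, if anything falls off the work surface, if the arm or the gripper's body presses on something with over 40 N, if the wrist force passes 120 N, or if a joint passes its speed limit or range.

## Working session

There is one attempt and no reset: what is moved stays moved. The work goes in short steps, Python scripts to look and compute and a tool call to move; the robot and the scene stay as the last step left them, time stands still between calls to the robot, and variables do not carry over. Pictures are saved under pics/ and viewed, and the job is handed in when it is done.

Besides the shell and the picture viewer there is one more tool, called after "Emit:" as name([rows], argument=value, ...), one row to a line, values as JSON. send_rows: Moves the arm, as the interface text tells. Its arguments: {"type":"object","properties":{"plan":{"type":"array","items":{"type":"array","items":{"type":"number"}}},"force":{"type":"number"}},"required":["plan"]}

```bash
ls; mkdir -p pics; python3 - <<'E'
from bench import r
import cv2
for n in ("scene","top"):
    f=r.grab_frame(n); cv2.imwrite(f"pics/{n}0.png",f["image"][:,:,::-1])
    print(n,f["camera_matrix"],f["D"],f["cam_to_world"])
    for t in ("shoe","weight","platform","pony_shoe"):
        print(t,r.recognise(n,t))
print(r.get_obs(), r.tip_extent)
E
```

```text
pics
scene [[378.1860174    0.         255.95435336]
 [  0.         378.1860174  194.8971558 ]
 [  0.           0.           1.        ]] [-0.10781009  0.          0.          0.          0.        ] [[-0.19146915  0.62856859 -0.75381767  1.29268356]
 [ 0.98123397  0.10475244 -0.16188522  0.19986977]
 [-0.02279173 -0.77066753 -0.63682972  0.76257912]
 [ 0.          0.          0.          1.        ]]
shoe [{'rect': [307.5, 173.7, 359.4, 203.6], 'p': 0.93}, {'rect': [208.2, 199.4, 266.7, 234.6], 'p': 0.89}, {'rect': [107.0, 203.9, 166.9, 239.4], 'p': 0.84}, {'rect': [167.2, 161.7, 204.8, 192.6], 'p': 0.59}]
weight [{'rect': [183.5, 181.6, 303.8, 268.4], 'p': 0.53}]
platform [{'rect': [185.5, 185.1, 304.2, 265.6], 'p': 0.65}]
pony_shoe [{'rect': [307.4, 224.0, 345.0, 247.8], 'p': 0.69}]
top [[363.55793078   0.         254.9414063 ]
 [  0.         363.55793078 191.00427207]
 [  0.           0.           1.        ]] [-0.03662605  0.          0.          0.          0.        ] [[-0.01999528 -0.99638484  0.08256776  0.38740896]
 [-0.99979473  0.01965693 -0.00490881  0.03226661]
 [ 0.003
[... 488 characters left out ...]

{'clock': 0.5, 'joints': array([ 1.08390243,  0.47700496,  0.02237696,  1.55542529, -0.01150063,
        1.10930189, -0.08314206]), 'qvel': array([-2.44224744e-04, -1.02145559e-03,  6.57122986e-04, -3.53132117e-05,
       -1.61323888e-04, -8.67787399e-04,  2.84813478e-04]), 'tau': array([-1.31509889e-03, -5.95805025e+01,  1.60488468e+00, -2.81291109e+01,
        1.23534436e-02,  2.59285946e-03, -1.58179535e-05]), 'tcp_pos': array([ 0.2496338 , -0.62714435,  0.24529343]), 'orientation': array([-1.36488009,  0.92583031, -0.92583405]), 'contact_force': array([-0.36590036, -0.11341035, -0.00527321]), 'moment': array([0.00896722, 0.0422133 , 0.00456255]), 'grip_width': 0.08508826468473447} 0.014
```

View pics/scene0.png

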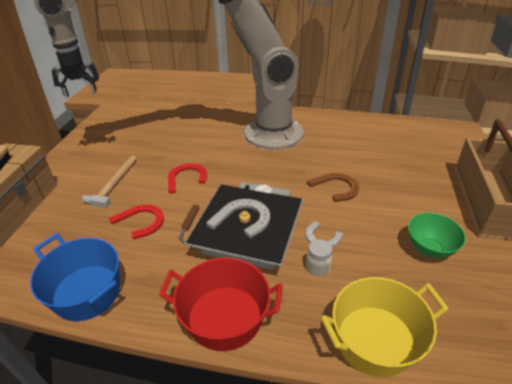

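View pics/top0.png

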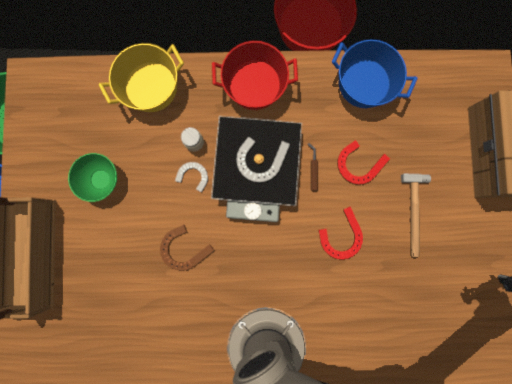

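```bash
python3 - <<'E'
import cv2
a=cv2.imread("pics/top0.png")[110:210,200:310]; cv2.imwrite("pics/topc.png",cv2.resize(a,None,fx=6,fy=6,interpolation=cv2.INTER_CUBIC)[:600,:])
E
```

```text
(no output)
```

View pics/topc.png

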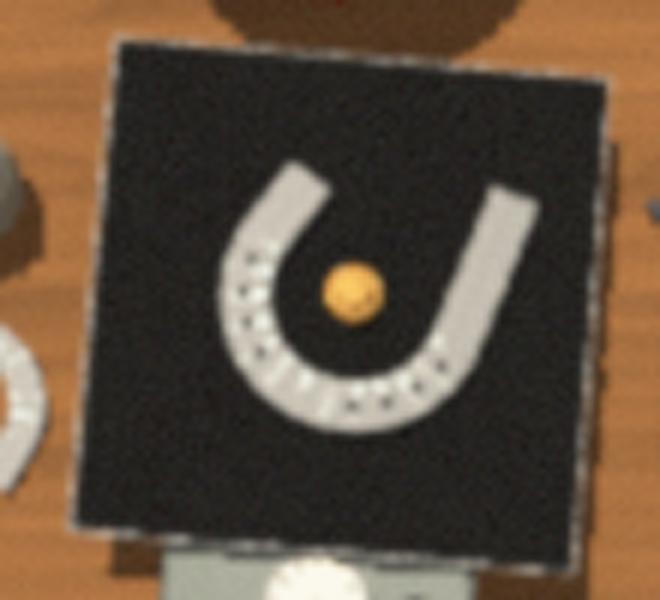

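```bash
cat > h.py <<'E'
import numpy as np, cv2
from scipy.spatial.transform import Rotation as R
from scipy.optimize import minimize
def proj(P,f):
    T=np.linalg.inv(f["cam_to_world"]); 
    return cv2.projectPoints(np.asarray(P,float),cv2.Rodrigues(T[:3,:3])[0],T[:3,3],np.array(f["camera_matrix"]),np.array(f["D"],float))[0].reshape(-1,2)
def mid(n=12):
    # midline from long end to short end, shoe frame
    a=0.13; t=np.linspace(np.pi/2+0,-np.pi/2,60)
    arc=np.c_[.055*np.cos(t),.055*np.sin(t)]
    L=np.array([-.084,.055-.084*np.tan(a)]); S=np.array([-.042,-.055+.042*np.tan(a)])
    return np.vstack([L,arc,S])
def outline(h=.012):
    m=mid(); d=np.gradient(m,axis=0); d[0]=m[1]-m[0]; d[1]=d[2]; d[-1]=m[-1]-m[-2]
    d/=np.linalg.norm(d,axis=1)[:,None]; n=np.c_[-d[:,1],d[:,0]]*h
    return np.vstack([m+n,(m-n)[::-1]])
def place(m,p,z):
    c,s=np.cos(p[2]),np.sin(p[2]); q=m@np.array([[c,s],[-s,c]])+p[:2]
    return np.c_[q,np.full(len(q),z)]
SS=4
def render(p,f,z):
    M=np.zeros((384*SS,512*SS),np.uint8)
    for zz in (z-.012,z):
        cv2.fillPoly(M,[np.round((proj(place(outline(),p,zz),f)+.5)*SS).astype(int)],255)
    return cv2.resize(M,(512,384),interpolation=cv2.INTER_AREA)/255.
E
python3 - <<'E'
from h import *
from bench import r
o=r.get_obs(); print(R.from_rotvec(o["orientation"]).as_matrix().round(3))
fs={};ms={}
for n in("top","scene"):
    f=r.grab_frame(n); fs[n]=f; im=f["image"].astype(float)
    # mask: bright low saturation within platform
    mx,mn=im.max(2),im.min(2)
    m=np.clip((im.mean(2)-40)/120,0,1)*((mx-mn)<45)
    roi=np.zeros((384,512))
    x0,y0,x1,y1=(226,128,298,188) if n=="top" else (203,192,277,242)
    roi[y0:y1,x0:x1]=1; ms[n]=m*roi
def cost(p,names):
    return sum(((render(p,fs[n],.082)-ms[n])**2).sum() for n in names)
for names in(["top"],["scene"],["top","scene"]):
    best=None
    for y in(-2.7,-3.1,2.7):
        res=minimize(cost,[.47,.025,y],args=(names,),method="Nelder-Mead",options=dict(initial_simplex=[[.47,.025,y],[.50,.025,y],[.47,.045,y],[.48,.01,y+.3]],xatol=1e-4,fatol=1e-3))
        if best is None or res.fun<best.fun: best=res
    print(names,best.x,best.fun)
np.save("p.npy",best.x)
f=fs["top"]
big=cv2.resize(f["image"][110:210,200:310,::-1],None,fx=6,fy=6,interpolation=cv2.INTER_CUBIC)
q=((proj(place(outline(),best.x,.082),f)-[200,110]+.5)*6).astype(int)
cv2.polylines(big,[q],True,(0,255,0),1); 
f=fs["scene"]
b2=cv2.resize(f["image"][180:270,180:310,::-1],None,fx=6,fy=6,interpolation=cv2.INTER_CUBIC)
q=((proj(place(outline(),best.x,.082),f)-[180,180]+.5)*6).astype(int)
cv2.polylines(b2,[q],True,(0,255,0),1)
cv2.imwrite("pics/fit_t.png",big);cv2.imwrite("pics/fit_s.png",b2)
E
```

```text
[[ 0.37   0.     0.929]
 [-0.929  0.     0.37 ]
 [-0.    -1.     0.   ]]
['top'] [ 0.57306874  0.01376547 -3.6860813 ] 20.29808537848691
['scene'] [0.57058951 0.01030586 2.60351445] 55.409142183561876
['top', 'scene'] [0.57229909 0.01282495 2.60551315] 128.04433636635483
```

View pics/fit_t.png

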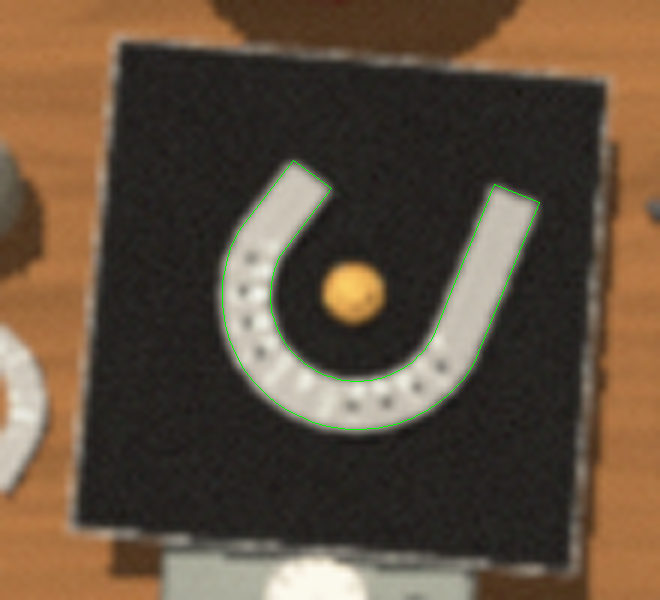

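View pics/fit_s.png

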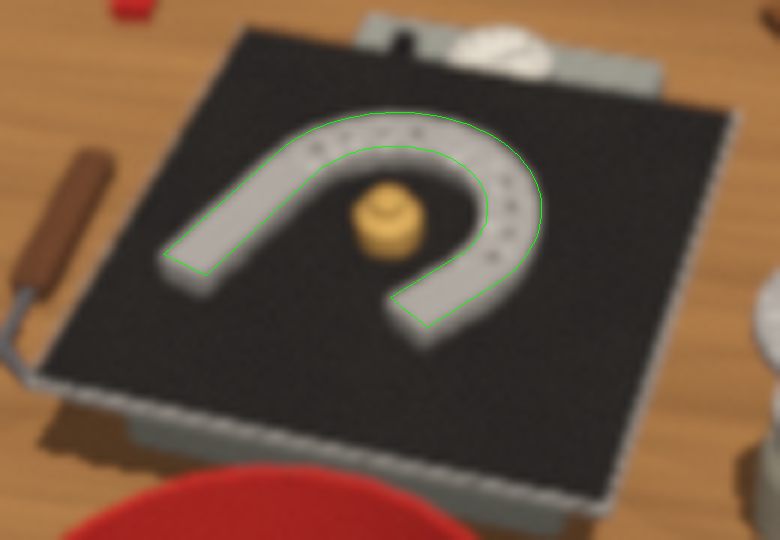

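```bash
cat >> h.py <<'E'
def path(start=.010,end=.010,step=.003):
    m=place(mid(),np.load("p.npy"),.082)[:,:2]
    s=np.r_[0,np.cumsum(np.linalg.norm(np.diff(m,axis=0),axis=1))]
    u=np.arange(start,s[-1]-end+1e-6,step)
    return u,np.c_[np.interp(u,s,m[:,0]),np.interp(u,s,m[:,1])]
def totool(w,o):
    return R.from_rotvec(o["orientation"]).inv().apply(w)*100
E
python3 - <<'E'
from h import *
from bench import r
p=np.array([.5722,.0125,2.6045]);np.save("p.npy",p)
u,q=path(); print(len(u),u[-1]); print(np.c_[u,q][::8].round(4), np.linalg.norm(q,axis=1).min(),np.linalg.norm(q,axis=1).max())
o=r.get_obs(); print("to above start (z .16):",totool(np.r_[q[0],.16]-o["tcp_pos"],o))
E
```

```text
94 0.2890000000000001
[[ 0.01    0.6127 -0.0643]
 [ 0.034   0.5906 -0.0548]
 [ 0.058   0.5686 -0.0453]
 [ 0.082   0.5466 -0.0358]
 [ 0.106   0.5283 -0.0206]
 [ 0.13    0.5184  0.001 ]
 [ 0.154   0.5186  0.0248]
 [ 0.178   0.5288  0.0463]
 [ 0.202   0.5472  0.0615]
 [ 0.226   0.5703  0.0675]
 [ 0.25    0.5937  0.0631]
 [ 0.274   0.6133  0.0495]] 0.5173745096690064 0.6263963495910723
to above start (z .16): [-38.8681789    8.52986281  54.54400383]
```

Emit:
send_rows([
  [-2.4, 0, 3.4, 0, 0],
  [-2.4, 0, 3.4, 0, 0],
  [-2.4, 0, 3.4, 0, 0],
  [-2.4, 0, 3.4, 0, 0],
  [-2.4, 0, 3.4, 0, 0],
  [-2.4, 0, 3.4, 0, 0],
  [-2.4, 0, 3.4, 0, 0],
  [-2.4, 0, 3.4, 0, 0],
  [-2.4, 0, 3.4, 0, 0],
  [-2.4, 0, 3.4, 0, 0],
  [-2.4, 0, 3.4, 0, 0],
  [-2.4, 0, 3.4, 0, 0],
], force=20)

```text
clock: 2.1
tcp_pos: [0.5229, -0.2076, 0.2456]
orientation: [-1.365, 0.925, -0.926]
contact_force: [-0.4, -1.2, 0.2]
grip_width: 0.0001
```

Emit:
send_rows([
  [-2.4, 1, 3.4, 0, 0],
  [-2.4, 1, 3.4, 0, 0],
  [-2.4, 2, 3.4, 0, 0],
  [-2.4, 2, 3.4, 0, 0],
  [0, 1, 0, 0, 0],
  [0, 1, 0, 0, 0],
  [0, 0, 0, 0, 0],
  [0, 0, 0, 0, 0],
])

```text
clock: 3.1
tcp_pos: [0.6131, -0.0705, 0.1659]
orientation: [-1.364, 0.926, -0.928]
contact_force: [1.3, 0.6, -0.7]
grip_width: 0.0002
```

```bash
python3 - <<'E'
from h import *
from bench import r
o=r.get_obs();print(o["clock"],o["tcp_pos"],o["contact_force"],o["grip_width"],r.tip_extent,R.from_rotvec(o["orientation"]).as_matrix().round(4).tolist())
u,q=path(); print(totool(np.r_[q[0],.096]-o["tcp_pos"],o))
f=r.grab_frame("wrist"); im=f["image"][:,:,::-1].copy(); 
for z,c in((.082,(0,255,0)),):
    cv2.polylines(im,[np.round(proj(place(outline(),np.load("p.npy"),z),f)).astype(int)],True,c,1)
cv2.imwrite("pics/w1.png",im)
E
```

```text
3.1 [ 0.61306858 -0.07048196  0.16591643] [ 1.3142974   0.63143149 -0.69889723] 0.0001554230427761313 0.014 [[0.3681, 0.0008, 0.9298], [-0.9298, -0.0005, 0.3681], [0.0008, -1.0, 0.0006]]
[-0.59151923  6.9912743   0.18507782]
```

View pics/w1.png

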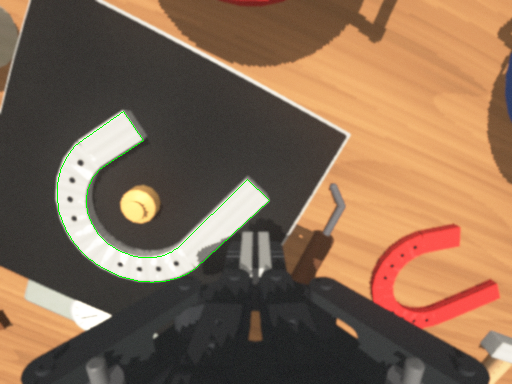

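Emit:
send_rows([
  [-0.6, 1.5, 0.2, 0, 0],
  [0, 1.5, 0, 0, 0],
  [0, 1.5, 0, 0, 0],
  [0, 1.0, 0, 0, 0],
  [0, 0.5, 0, 0, 0],
  [0, 0, 0, 0, 0],
  [0, 0, 0, 0, 0],
  [0, 0, 0, 0, 0],
])

```text
clock: 4.15
tcp_pos: [0.6131, -0.0629, 0.1058]
orientation: [-1.364, 0.925, -0.926]
contact_force: [0.1, 0.7, 0.5]
grip_width: 0.0003
```

```bash
python3 - <<'E'
from h import *
from bench import r
o=r.get_obs();print(o["clock"],o["tcp_pos"],o["contact_force"])
u,q=path(); print(totool(np.r_[q[0],.096]-o["tcp_pos"],o))
for n,(x0,y0,x1,y1) in dict(scene=(180,160,310,270),wrist=(150,130,350,300)).items():
    f=r.grab_frame(n); cv2.imwrite(f"pics/{n}2.png",cv2.resize(f["image"][y0:y1,x0:x1,::-1],None,fx=3.5,fy=3.5,interpolation=cv2.INTER_CUBIC))
E
```

```text
4.15 [ 0.61307157 -0.06294494  0.10582467] [0.12824828 0.68476771 0.52610232]
[ 0.11416292  0.98243814 -0.08984762]
```

View pics/scene2.png

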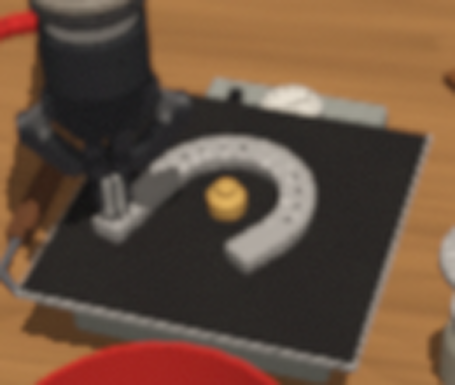

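View pics/wrist2.png

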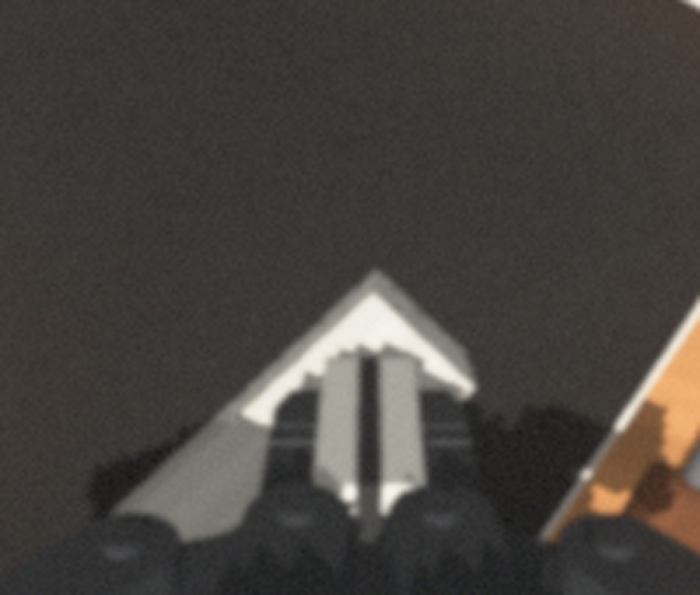

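Emit:
send_rows([
  [0, 0.3, 0, 0, 0],
  [0, 0.3, 0, 0, 0],
  [0, 0.2, 0, 0, 0],
  [0, 0, 0, 0, 0],
  [0, 0, 0, 0, 0],
])

```text
clock: 4.88
tcp_pos: [0.6127, -0.0629, 0.0973]
orientation: [-1.365, 0.926, -0.926]
contact_force: [-0.2, 0.9, -0.8]
grip_width: 0.0001
```

Emit:
send_rows([
  [0, 0.1, 0, 0, 0],
  [0, 0, 0, 0, 0],
  [0, 0, 0, 0, 0],
])

```text
clock: 5.25
tcp_pos: [0.6127, -0.0629, 0.0963]
orientation: [-1.365, 0.926, -0.926]
contact_force: [0.3, 0.2, -0.8]
grip_width: -0.0
```

Emit:
send_rows([
  [0, 0.1, 0, 0, 0],
  [0, 0, 0, 0, 0],
  [0, 0, 0, 0, 0],
])

```text
clock: 5.62
tcp_pos: [0.6128, -0.0629, 0.0956]
orientation: [-1.365, 0.926, -0.926]
contact_force: [-1.0, -0.0, 4.6]
grip_width: 0.0001
```

Emit:
send_rows([
  [0, 0.1, 0, 0, 0],
  [0, 0.1, 0, 0, 0],
  [0, 0, 0, 0, 0],
])

```text
clock: 6.0
tcp_pos: [0.6128, -0.0629, 0.0935]
orientation: [-1.365, 0.926, -0.926]
contact_force: [-3.1, 0.8, 5.6]
grip_width: -0.0002
```

```bash
cat > nx.py <<'E'
from h import *
from bench import r
import sys
o=r.get_obs();t=o["tcp_pos"];u,q=path(.010,.008)
d=np.linalg.norm(q-t[:2],axis=1);i=d.argmin()
print("s=%.3f off=%.1fmm z=%.4f F=%s clk=%.1f"%(u[i],d[i]*1e3,t[2],o["contact_force"].round(1),o["clock"]))
st=.003; uu,qq=path(u[i],.008,st)
prev=t.copy()
M=R.from_rotvec([-1.36488009,0.92583031,-0.92583405]).inv()
# cumulative rounding to 0.05 cm
acc=np.zeros(3)
for k in range(1,min(13,len(qq))):
    w=M.apply(np.r_[qq[k],0]-np.r_[t[:2],0])*100
    row=np.round((w-acc)/.02)*.02; row[1]=0; acc+=row; print(round(uu[k],3),row.round(2).tolist())
E
python3 nx.py
```

```text
s=0.010 off=1.4mm z=0.0935 F=[-3.1  0.8  5.6] clk=6.0
0.013 [-0.08, 0.0, -0.28]
0.016 [-0.22, 0.0, -0.2]
0.019 [-0.22, 0.0, -0.22]
0.022 [-0.2, 0.0, -0.22]
0.025 [-0.22, 0.0, -0.2]
0.028 [-0.2, 0.0, -0.22]
0.031 [-0.22, 0.0, -0.2]
0.034 [-0.22, 0.0, -0.22]
0.037 [-0.2, 0.0, -0.22]
0.04 [-0.22, 0.0, -0.2]
0.043 [-0.2, 0.0, -0.22]
0.046 [-0.22, 0.0, -0.2]
```

Emit:
send_rows([
  [-0.1, 0, -0.26, 0, 0],
  [-0.2, 0, -0.2, 0, 0],
  [-0.22, 0, -0.22, 0, 0],
  [-0.2, 0, -0.22, 0, 0],
  [-0.22, 0, -0.2, 0, 0],
  [-0.2, 0, -0.22, 0, 0],
  [-0.22, 0, -0.2, 0, 0],
  [-0.22, 0, -0.22, 0, 0],
  [-0.2, 0, -0.22, 0, 0],
  [-0.22, 0, -0.2, 0, 0],
  [-0.2, 0, -0.22, 0, 0],
  [-0.22, 0, -0.2, 0, 0],
])

```text
clock: 7.5
tcp_pos: [0.5823, -0.0505, 0.0944]
orientation: [-1.362, 0.922, -0.93]
contact_force: [2.8, -2.3, 5.2]
grip_width: -0.0001
```

```bash
python3 nx.py;  python3 - <<'E'
from h import *
from bench import r
f=r.grab_frame("top"); big=cv2.resize(f["image"][110:210,200:310,::-1],None,fx=6,fy=6,interpolation=cv2.INTER_CUBIC)
q=((proj(place(outline(),np.load("p.npy"),.082),f)-[200,110]+.5)*6).astype(int)
cv2.polylines(big,[q],True,(0,255,0),1); cv2.imwrite("pics/t3.png",big)
E
```

```text
s=0.043 off=0.7mm z=0.0944 F=[ 2.8 -2.3  5.2] clk=7.5
0.046 [-0.14, 0.0, -0.24]
0.049 [-0.22, 0.0, -0.2]
0.052 [-0.2, 0.0, -0.22]
0.055 [-0.22, 0.0, -0.22]
0.058 [-0.2, 0.0, -0.2]
0.061 [-0.22, 0.0, -0.22]
0.064 [-0.22, 0.0, -0.2]
0.067 [-0.2, 0.0, -0.22]
0.07 [-0.22, 0.0, -0.22]
0.073 [-0.22, 0.0, -0.2]
0.076 [-0.2, 0.0, -0.22]
0.079 [-0.22, 0.0, -0.2]
```

View pics/t3.png

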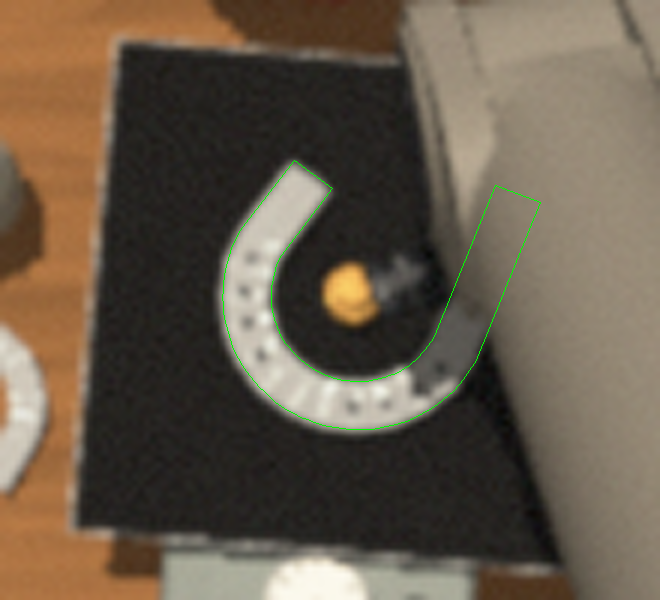

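```bash
cat > nom.py <<'E'
from h import *
M=R.from_rotvec([-1.36488009,0.92583031,-0.92583405]).inv()
uu,qq=path(.046,.008,.003); acc=np.zeros(3)
for k in range(1,len(qq)):
    w=M.apply(np.r_[qq[k]-qq[0],0])*100
    row=np.round((w-acc)/.02)*.02; row[1]=0; acc+=row
    print("%.3f [%.2f,0,%.2f,0,0],"%(uu[k],row[0],row[2]))
E
python3 nom.py
```

```text
0.049 [-0.22,0,-0.22,0,0],
0.052 [-0.20,0,-0.20,0,0],
0.055 [-0.22,0,-0.22,0,0],
0.058 [-0.20,0,-0.20,0,0],
0.061 [-0.22,0,-0.22,0,0],
0.064 [-0.22,0,-0.22,0,0],
0.067 [-0.20,0,-0.20,0,0],
0.070 [-0.22,0,-0.22,0,0],
0.073 [-0.22,0,-0.20,0,0],
0.076 [-0.20,0,-0.22,0,0],
0.079 [-0.22,0,-0.22,0,0],
0.082 [-0.20,0,-0.20,0,0],
0.085 [-0.22,0,-0.22,0,0],
0.088 [-0.24,0,-0.16,0,0],
0.091 [-0.26,0,-0.16,0,0],
0.094 [-0.26,0,-0.16,0,0],
0.097 [-0.26,0,-0.12,0,0],
0.100 [-0.28,0,-0.12,0,0],
0.103 [-0.28,0,-0.10,0,0],
0.106 [-0.30,0,-0.10,0,0],
0.109 [-0.28,0,-0.06,0,0],
0.112 [-0.30,0,-0.06,0,0],
0.115 [-0.30,0,-0.04,0,0],
0.118 [-0.30,0,-0.02,0,0],
0.121 [-0.30,0,-0.02,0,0],
0.124 [-0.30,0,0.02,0,0],
0.127 [-0.30,0,0.02,0,0],
0.130 [-0.30,0,0.04,0,0],
0.133 [-0.28,0,0.06,0,0],
0.136 [-0.30,0,0.08,0,0],
0.139 [-0.28,0,0.08,0,0],
0.142 [-0.28,0,0.12,0,0],
0.145 [-0.28,0,0.12,0,0],
0.148 [-0.26,0,0.12,0,0],
0.151 [-0.26,0,0.16,0,0],
0.154 [-0.26,0,0.16,0,0],
0.157 [-0.24,0,0.18,0,0],
0.160 [-0.22,0,0.20,0,0],
0.163 [-0.24,0,0.20,0,0],
0.166 [-0.20,0,0.20,0,0],
0.169 [-0.20,0,0.24,0,0],
0.172 [-0
[... 303 characters left out ...]
0.208 [-0.00,0,0.30,0,0],
0.211 [0.00,0,0.30,0,0],
0.214 [0.04,0,0.30,0,0],
0.217 [0.04,0,0.28,0,0],
0.220 [0.06,0,0.30,0,0],
0.223 [0.08,0,0.30,0,0],
0.226 [0.10,0,0.28,0,0],
0.229 [0.10,0,0.28,0,0],
0.232 [0.12,0,0.26,0,0],
0.235 [0.14,0,0.28,0,0],
0.238 [0.16,0,0.26,0,0],
0.241 [0.16,0,0.24,0,0],
0.244 [0.18,0,0.24,0,0],
0.247 [0.20,0,0.24,0,0],
0.250 [0.20,0,0.22,0,0],
0.253 [0.22,0,0.20,0,0],
0.256 [0.22,0,0.20,0,0],
0.259 [0.26,0,0.16,0,0],
0.262 [0.26,0,0.16,0,0],
0.265 [0.26,0,0.14,0,0],
0.268 [0.26,0,0.16,0,0],
0.271 [0.26,0,0.14,0,0],
0.274 [0.26,0,0.16,0,0],
0.277 [0.24,0,0.14,0,0],
0.280 [0.26,0,0.16,0,0],
0.283 [0.26,0,0.14,0,0],
0.286 [0.26,0,0.16,0,0],
0.289 [0.26,0,0.14,0,0],
```

Emit:
send_rows([
  [-0.2, 0.05, -0.22, 0, 0],
  [-0.2, 0, -0.2, 0, 0],
  [-0.22, 0, -0.22, 0, 0],
  [-0.2, 0, -0.2, 0, 0],
  [-0.22, 0, -0.22, 0, 0],
  [-0.22, 0, -0.22, 0, 0],
  [-0.2, 0, -0.2, 0, 0],
  [-0.22, 0, -0.22, 0, 0],
  [-0.22, 0, -0.2, 0, 0],
  [-0.2, 0, -0.22, 0, 0],
  [-0.22, 0, -0.22, 0, 0],
  [-0.2, 0, -0.2, 0, 0],
])

```text
clock: 9.05
tcp_pos: [0.5496, -0.0364, 0.094]
orientation: [-1.362, 0.922, -0.93]
contact_force: [3.5, -1.7, 5.8]
grip_width: 0.0
```

```bash
python3 nx.py|head -1
```

```text
s=0.079 off=0.7mm z=0.0940 F=[ 3.5 -1.7  5.8] clk=9.1
```

Emit:
send_rows([
  [-0.22, 0, -0.22, 0, 0],
  [-0.24, 0, -0.16, 0, 0],
  [-0.26, 0, -0.16, 0, 0],
  [-0.26, 0, -0.16, 0, 0],
  [-0.26, 0, -0.12, 0, 0],
  [-0.28, 0, -0.12, 0, 0],
  [-0.28, 0, -0.1, 0, 0],
  [-0.3, 0, -0.1, 0, 0],
  [-0.28, 0, -0.06, 0, 0],
  [-0.3, 0, -0.06, 0, 0],
  [-0.3, 0, -0.04, 0, 0],
  [-0.3, 0, -0.02, 0, 0],
])

```text
clock: 10.55
tcp_pos: [0.5243, -0.0114, 0.0936]
orientation: [-1.363, 0.923, -0.93]
contact_force: [1.0, -3.2, 5.8]
grip_width: 0.0003
```

```bash
python3 nx.py|head -1;  python3 - <<'E'
from h import *
from bench import r
out=[]
for n,(x,y) in dict(top=(200,110),scene=(190,170)).items():
    f=r.grab_frame(n); big=cv2.resize(f["image"][y:y+100,x:x+110,::-1],None,fx=3.6,fy=5,interpolation=cv2.INTER_CUBIC)
    q=((proj(place(outline(),np.load("p.npy"),.081),f)-[x,y]+.5)*[3.6,5]).astype(int)
    cv2.polylines(big,[q],True,(0,255,0),1); out.append(big)
cv2.imwrite("pics/t4.png",np.hstack(out))
E
```

```text
s=0.115 off=1.8mm z=0.0936 F=[ 1.  -3.2  5.8] clk=10.6
```

View pics/t4.png

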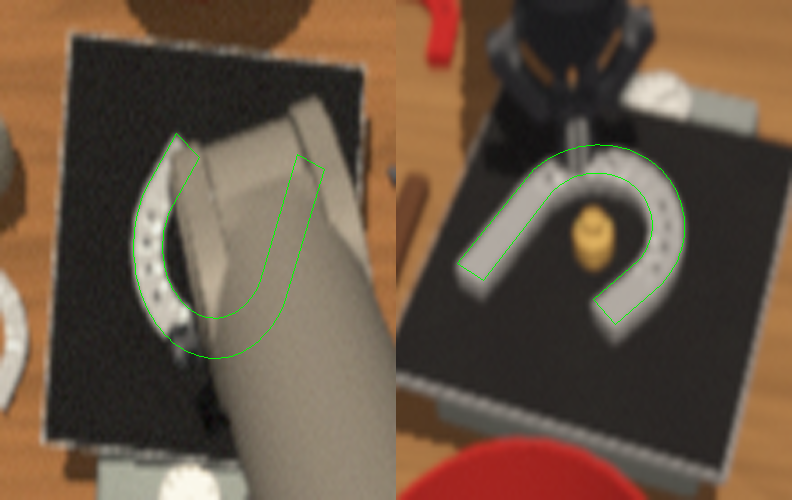

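Emit:
send_rows([
  [-0.3, 0, -0.08, 0, 0],
  [-0.3, 0, -0.04, 0, 0],
  [-0.3, 0, 0.0, 0, 0],
  [-0.3, 0, 0.04, 0, 0],
  [-0.28, 0, 0.06, 0, 0],
  [-0.3, 0, 0.08, 0, 0],
  [-0.28, 0, 0.08, 0, 0],
  [-0.28, 0, 0.12, 0, 0],
  [-0.28, 0, 0.12, 0, 0],
  [-0.26, 0, 0.12, 0, 0],
  [-0.26, 0, 0.16, 0, 0],
  [-0.26, 0, 0.16, 0, 0],
])

```text
clock: 12.15
tcp_pos: [0.5181, 0.0227, 0.0931]
orientation: [-1.365, 0.926, -0.928]
contact_force: [-1.1, -4.6, 6.8]
grip_width: -0.0004
```

```bash
python3 nx.py|head -1
```

```text
s=0.151 off=0.8mm z=0.0931 F=[-1.1 -4.6  6.8] clk=12.2
```

Emit:
send_rows([
  [-0.24, -0.05, 0.18, 0, 0],
  [-0.22, 0, 0.2, 0, 0],
  [-0.24, 0, 0.2, 0, 0],
  [-0.2, 0, 0.2, 0, 0],
  [-0.2, 0, 0.24, 0, 0],
  [-0.18, 0, 0.22, 0, 0],
  [-0.18, 0, 0.26, 0, 0],
  [-0.16, 0, 0.24, 0, 0],
  [-0.14, 0, 0.28, 0, 0],
  [-0.12, 0, 0.26, 0, 0],
  [-0.12, 0, 0.28, 0, 0],
  [-0.1, 0, 0.28, 0, 0],
])

```text
clock: 13.65
tcp_pos: [0.5355, 0.053, 0.0931]
orientation: [-1.367, 0.927, -0.926]
contact_force: [-3.2, -3.5, 5.4]
grip_width: 0.0004
```

```bash
python3 nx.py|head -1;  python3 - <<'E'
from h import *
from bench import r
out=[]
for n,(x,y) in dict(wrist=(150,150),scene=(190,170)).items():
    f=r.grab_frame(n); big=cv2.resize(f["image"][y:y+100,x:x+110,::-1],None,fx=3.6,fy=5,interpolation=cv2.INTER_CUBIC)
    q=((proj(place(outline(),np.load("p.npy"),.080),f)-[x,y]+.5)*[3.6,5]).astype(int)
    cv2.polylines(big,[q],True,(0,255,0),1); out.append(big)
cv2.imwrite("pics/t5.png",np.hstack(out))
E
```

```text
s=0.187 off=0.5mm z=0.0931 F=[-3.2 -3.5  5.4] clk=13.7
```

View pics/t5.png

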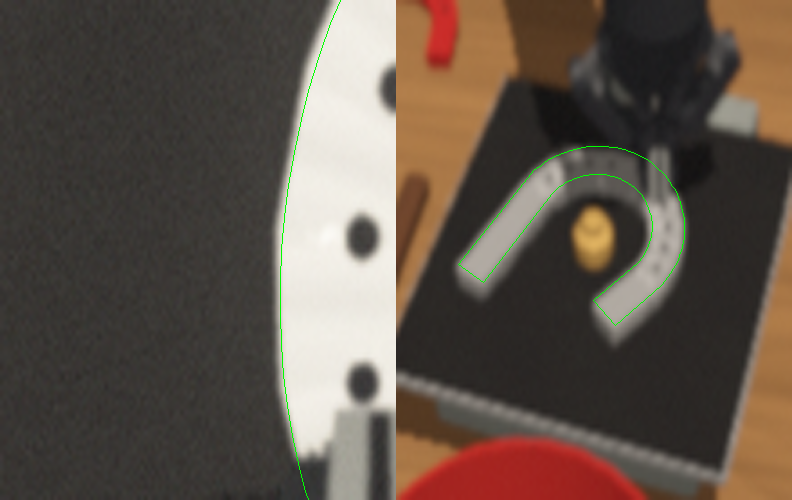

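The shoe still sits on its fitted outline, and the fingers are on the third quarter. I'll carry on.

Emit:
send_rows([
  [-0.08, 0, 0.28, 0, 0],
  [-0.08, 0, 0.3, 0, 0],
  [-0.04, 0, 0.3, 0, 0],
  [-0.04, 0, 0.3, 0, 0],
  [-0.02, 0, 0.3, 0, 0],
  [0, 0, 0.3, 0, 0],
  [0, 0, 0.3, 0, 0],
  [0.04, 0, 0.3, 0, 0],
  [0.04, 0, 0.28, 0, 0],
  [0.06, 0, 0.3, 0, 0],
  [0.08, 0, 0.3, 0, 0],
  [0.1, 0, 0.28, 0, 0],
])

```text
clock: 15.25
tcp_pos: [0.5681, 0.0668, 0.093]
orientation: [-1.367, 0.927, -0.924]
contact_force: [-4.5, 0.3, 6.9]
grip_width: 0.0
```

```bash
python3 nx.py|head -1
```

```text
s=0.223 off=1.0mm z=0.0930 F=[-4.5  0.3  6.9] clk=15.2
```

Emit:
send_rows([
  [0.1, 0, 0.28, 0, 0],
  [0.12, 0, 0.26, 0, 0],
  [0.14, 0, 0.28, 0, 0],
  [0.16, 0, 0.26, 0, 0],
  [0.16, 0, 0.24, 0, 0],
  [0.18, 0, 0.24, 0, 0],
  [0.2, 0, 0.24, 0, 0],
  [0.2, 0, 0.22, 0, 0],
  [0.22, 0, 0.2, 0, 0],
  [0.22, 0, 0.2, 0, 0],
  [0.26, 0, 0.16, 0, 0],
  [0.26, 0, 0.16, 0, 0],
])

```text
clock: 16.75
tcp_pos: [0.6024, 0.0578, 0.0934]
orientation: [-1.365, 0.926, -0.924]
contact_force: [-4.1, 2.1, 6.1]
grip_width: 0.0001
```

```bash
python3 nx.py
```

```text
s=0.259 off=1.3mm z=0.0934 F=[-4.1  2.1  6.1] clk=16.8
0.262 [0.14, 0.0, 0.12]
0.265 [0.26, 0.0, 0.14]
0.268 [0.26, 0.0, 0.16]
0.271 [0.26, 0.0, 0.14]
0.274 [0.26, 0.0, 0.16]
0.277 [0.26, 0.0, 0.14]
0.28 [0.26, 0.0, 0.16]
0.283 [0.26, 0.0, 0.14]
0.286 [0.26, 0.0, 0.16]
0.289 [0.26, 0.0, 0.14]
```

Emit:
send_rows([
  [0.26, 0, 0.14, 0, 0],
  [0.26, 0, 0.16, 0, 0],
  [0.26, 0, 0.14, 0, 0],
  [0.26, 0, 0.16, 0, 0],
  [0.24, 0, 0.14, 0, 0],
  [0.26, 0, 0.16, 0, 0],
  [0.26, 0, 0.14, 0, 0],
  [0.26, 0, 0.16, 0, 0],
  [0.26, 0, 0.14, 0, 0],
  [0, 0, 0, 0, 0],
  [0, 0, 0, 0, 0],
])

```text
clock: 18.12
tcp_pos: [0.6239, 0.0411, 0.0935]
orientation: [-1.364, 0.926, -0.924]
contact_force: [-2.1, 2.0, 6.4]
grip_width: -0.0002
```

```bash
python3 nx.py|head -1; python3 - <<'E'
from h import *
from bench import r
out=[]
for n,(x,y) in dict(wrist=(200,180),scene=(190,170)).items():
    f=r.grab_frame(n); big=cv2.resize(f["image"][y:y+100,x:x+110,::-1],None,fx=3.6,fy=5,interpolation=cv2.INTER_CUBIC)
    q=((proj(place(outline(),np.load("p.npy"),.080),f)-[x,y]+.5)*[3.6,5]).astype(int)
    cv2.polylines(big,[q],True,(0,255,0),1); out.append(big)
cv2.imwrite("pics/t6.png",np.hstack(out))
E
```

```text
s=0.289 off=1.5mm z=0.0935 F=[-2.1  2.   6.4] clk=18.1
```

View pics/t6.png

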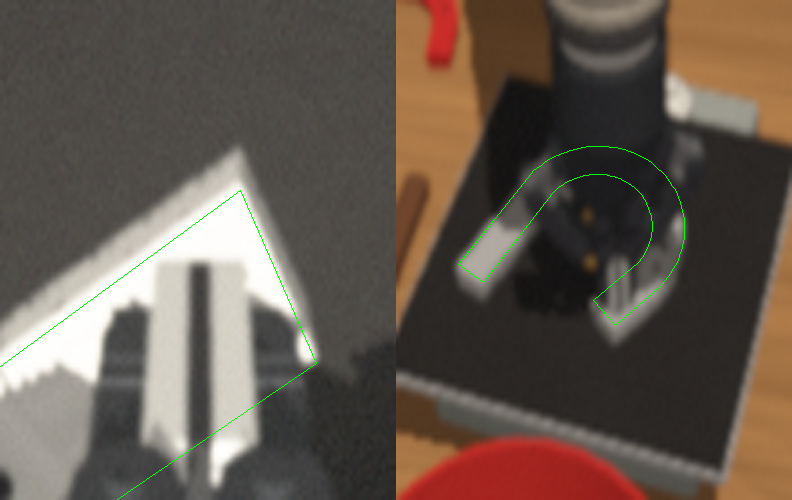

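Emit:
send_rows([
  [0, -0.2, 0, 0, 0],
  [0, -0.4, 0, 0, 0],
  [0, -0.8, 0, 0, 0],
  [0, -1.5, 0, 0, 0],
  [0, -2, 0, 0, 0],
  [0, -2, 0, 0, 0],
  [0, -2, 0, 0, 0],
  [0, -2, 0, 0, 0],
  [0, -1, 0, 0, 0],
  [0, 0, 0, 0, 0],
  [0, 0, 0, 0, 0],
])

```text
clock: 19.6
tcp_pos: [0.6235, 0.0396, 0.2116]
orientation: [-1.366, 0.927, -0.925]
contact_force: [-0.4, -0.3, 0.0]
grip_width: 0.0001
```

```bash
python3 - <<'E'
from h import *
from bench import r
o=r.get_obs();print(o["clock"],o["tcp_pos"],o["contact_force"])
out=[]
for n,(x,y) in dict(wrist=(0,100),scene=(150,130)).items():
    f=r.grab_frame(n); s=1.5 if n=="wrist" else 2.2
    big=cv2.resize(f["image"][:,:,::-1],None,fx=s,fy=s,interpolation=cv2.INTER_CUBIC)
    q=((proj(place(outline(),np.load("p.npy"),.082),f)+.5)*s).astype(int)
    cv2.polylines(big,[q],True,(0,255,0),1); cx,cy=q.mean(0).astype(int)
    y0=max(0,cy-200);x0=max(0,cx-200); out.append(cv2.copyMakeBorder(big[y0:y0+400,x0:x0+390],0,400-big[y0:y0+400].shape[0],0,390-big[:,x0:x0+390].shape[1],cv2.BORDER_CONSTANT))
cv2.imwrite("pics/t7.png",np.hstack(out))
E
```

```text
19.6 [0.62346503 0.03962894 0.21159442] [-0.44625766 -0.26917756  0.04377131]
```

View pics/t7.png

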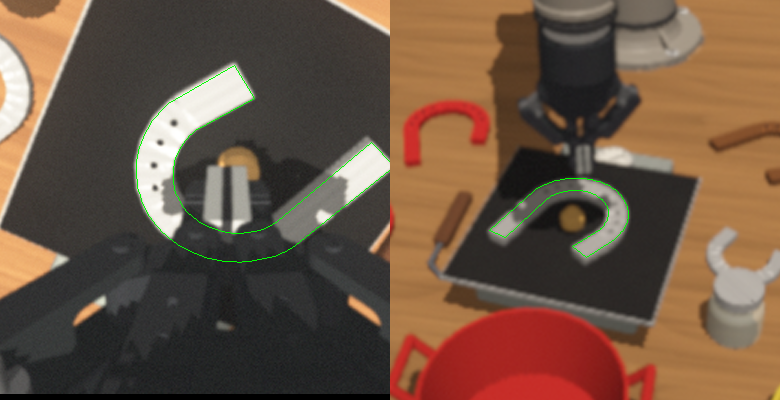

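```bash
python3 -c "
from bench import r
print(r.hand_in())"
```

```text
the job is handed in; nothing more can be done
None
```

I ran the shut fingertips once along the grey shoe on the scale, from the long arm's free end round the toe to the short arm's free end. I then lifted the hand 12 cm clear and handed the job in at about 20 s. The red and brown look-alikes and the pony shoe were left alone.

- **Force:** every reading on the way showed 5–7 N downward and up to about 5 N of sideways drag, with the platform sunk about 1–3 mm. I read the force only between moves, and the contact on each section was not measured separately.
- **Path:** the measured fingertip track stayed within 2 mm of the planned middle of the bar.
- **After lifting:** the force was back to about zero. In the scene and wrist pictures the shoe still matched its original fitted outline to within a couple of mm, and the weight stood in its place.
- **Disagreement:** the top and scene cameras placed the shoe about 4 mm apart, and I used a fit to both. The wrist picture agreed with that fit.

I did not measure the platform's return to its rest height directly; the shoe lining up with its original outline suggests it rose again.

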